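# Set the ratchet and clamp the block

## Task

Clamp the steel block in the ratchet press. First flip the small pawl lever on top of the ratchet over to its tightening side, pressing it gently; then work the handle back and forth by its knob so that the ratchet turns the screw clockwise, until the foot bears firmly on the block and the handle has needed about 1.1 N m (10.5 N at the knob). Do not overtighten it, and let go with the lever still set to tighten.

Things in the scene. Friction and masses are not known exactly. Their poses are not given: they have to be found in the camera images.
- press: Grey ratchet press fixed to the bench: base plate 80 x 160 x 12 mm, a bed 67 mm above the bench, two posts and a cross beam (top 149 mm above the bench), with a toothed ratchet wheel, a level handle and a pawl lever on top. Origin: centre of the base's underside, on the upright screw axis; z up. The handle points along the press's own -y (to the robot's right) when handle is 0.
- press_axis (a point): Point on the press's upright turning axis, 180 mm above the bench; the flat top of the handle's hub lies 5 mm below it. The point's axes are the press's.
- handle (a joint): Handle angle about the upright axis, rad, growing clockwise from above (the tightening stroke); stops at -0.65 and 0.65. With the pawl on tighten, clockwise strokes drive the wheel and counter-clockwise ones click over its 16 teeth (0.39 rad each), so up to 0.39 rad of a stroke is lost before the pawl catches. Stays where it is left.
- knob_mid (a point): Middle of the black upright knob (free to spin on its stud) at the handle's end: round, 22 mm thick, its axis 105 mm from the turning axis. This point is 203 mm above the bench; the knob's parallel part runs 12 mm up and down from it, its top is 18 mm above it and the handle beneath ends 177 mm above the bench. The point's x axis points outward along the handle.
- pawl (a joint): Pawl lever angle on the handle, rad: +0.35 = tighten, -0.35 = loosen; a spring snaps it past 0 to either side (it may rest at 0.15 while a nose sits on a tooth). Clockwise from above is positive. Pivot on the handle, 50 mm out from the axis; the lever reaches inward. Looking from the axis out along the handle to the knob, the tab is on the left for tighten, on the right for loosen.
- pawl_tab (a point): Centre of the upright tab at the lever's inner end, near the turning axis, pushed sideways (across the handle): 8 mm thick that way, 14 mm along the lever, standing free from 183 to 207 mm above the bench; this point at 195 mm, 42 mm from the pivot, moves 14 mm to either side of the handle's centre line. Takes about 2 N; over 15 N is forcing it. Site x axis: to the pivot.
- wheel (a joint): Angle of ratchet wheel and nut, rad; grows clockwise from above and lowers the foot 6 mm a radian. 0 at the start. Turning it by the handle takes about 7 N at the knob (0.73 N m of friction); once the foot bears hard the push rises by about 1 N for each 17 N of clamping. The force is felt while moving slowly; the pawl catching a tooth gives a short knock. Friction keeps it tight.
- foot: Dark round pressure foot, 34 mm across, on the screw under the beam; origin at the centre of its lower face. It starts 1 to 9 mm above the block. It floats: on touching the block it first slides up into its holder, against only about 4 N, by an amount that differs (0.5 to 4.5 mm) and cannot be seen; then it bears hard, giving about 1 mm for each 120 N.
- block: Dark ground steel block lying under the foot on the press's bed, already in place: outline about 65 x 69 mm, 44 mm tall, its top 111 mm above the bench; origin at the centre of its underside.

How it is judged:
On the way, in this order (a step that is already met when the one before it is completed fails the run):
1. the pawl lever is on its tightening side while the foot is still clear of the block (value of joint pawl above 0.08 rad and contact force between foot and block below 1 N), for 0.2 s.
2. the foot has bottomed and bears on the block (contact force between foot and block above 15 N), for 0.1 s.
At the end, for the whole second after the job is handed in: The foot presses on the block with 25 to 90 N (some 0.9 to 1.25 N m at the handle on the last stroke), the block lies still within 15 mm of the foot's centre, the pawl lever is on the tightening side (pawl above 0.08), and everything is released (contact force between foot and block between 25 and 90 N and value of joint pawl above 0.08 rad and horizontal distance between foot and block below 0.015 m and linear speed of block below 0.01 m/s); the robot touches nothing.
It fails at once if the clamp is overtightened: more than 90 N between foot and block (contact force between foot and block above 90 N).
It fails at once if the pawl lever is forced: more than 15 N between the fingers and it (contact force between the fingers and pawl above 15 N).
It also fails if it takes over 72 s, if anything falls off the work surface, if the arm or the gripper's body presses on something with over 40 N, if the wrist force passes 120 N, or if a joint passes its speed limit or range.

## Robot

A 7-joint arm with a two-finger parallel gripper is mounted at the origin on a cart in front of the work surface, level with it; the furniture and walls round the work are solid. World frame = base frame: x ahead of the robot, y to its left, z up, the work surface at z = 0. Lengths are in m, angles in rad, forces in N, time in s.
With the tool pointing down it reaches from about 0.4 to 0.85 m from the base axis. Payload 10.4 kg.
Tool frame: the origin (TCP) lies midway between the tips of the shut fingers; the grasp point (between the pads) lies 19 mm behind it; z points along the fingers, y is the line along which they close (so a half turn about z gives the same grasp; the last joint's range is limited). The gripper opens to 87 mm and grips with 3 to 60 N. Pads are 19 mm wide; open, the fingers measure 117 mm over their backs; the gripper's body (75 mm by 190 mm) begins 51 mm behind the grasp point.
Start: joints at [1.2, 0.332, -0.065, 1.46, 0.022, 1.35, -0.088], TCP at [0.213, -0.588, 0.223] pointing down, gripper open.
Joint ranges: [-2.6, 2.6], [-0.5, 2.12], [-1.47, 1.34], [0.16, 2.42], [-1.27, 4.41], [0.06, 2.06], [-2.6, 2.6]. Speed limits (rad/s): [2.22, 2.22, 2.79, 2.79, 3.14, 3.14, 3.14].

## Interface

Orientations are given as a unit quaternion [x, y, z, w].
In Python, from bench import r gives the robot as it stands.
- The arm moves only by the tool arm_command, never from a script. Its argument "moves" is one flat list of numbers, 4 for each row, row after row: the shift along the tool's x, y, z in cm, then the turn about the tool's z in degrees. A call has 1 to 12 rows; each row shifts and turns the commanded pose from where the row before left it, along the tool's axes as they then stand; what a row does not reach is not made up. A row lasts 1/12 s, in which the tool goes at most 41.7 mm and 7.16 degrees, less where a joint would pass 70% of its speed; a pose out of reach is approached as far as the arm can. A call with a gripper value outside its range is refused whole. "fingers" is the opening in per cent of the stroke, from 0 (shut) to 100 (fully open), set as the call begins (left out, the last holds). The fingers move at their own pace and stop on an object; "squeeze" is the grip in N (left out, the last holds). Time passes only in rows, so rows that do not move let the fingers close. It gives the time, the measured TCP pose, the force, the opening and the grip force at its end, in the units of the state.
- r.read_state(): the state, without advancing time (a new reading comes with each control period).
- r.camera(name): name is "side" or "top"; returns the picture (400x640x3 uint8, red, green, blue); there is no depth.
- r.camera_info(name): a dict with "fx", "fy", "cx", "cy" (pixels), "origin" and "attitude" of the camera in the world. Camera axes: x right, y up, looking along -z (the intrinsics and any distortion apply to the point x, -y, -z); pixel columns grow to the right and rows downward; lengths in m; the calibration is good to about 2 mm. A picture is of the moment at which its call begins. camera_info takes no time and is no camera call.
- r.close_job(): hands the job in; it is judged then, once.
The state is a dict: "time": time; "joint_positions": joint angles; "joint_vel": joint speeds; "joint_torque": joint torques, N m; "ee_pos": TCP position; "eef_rot": TCP orientation; "ft_force": force on the tool from outside, world axes, zero at the start; "torque": the same for the moment, N m; "width": finger opening in m; "grip_force": force on a finger pad.
Only numpy, scipy, OpenCV 4.12 (cv2) and the standard library are available. Lean on these libraries where they do the work, as an engineer would, in place of code of your own. Each camera call takes 0.05 s, during which the arm holds its last target. There are 200 camera calls.

## Working session

There is one attempt and no reset: what is moved stays moved. The work goes in short steps, Python scripts to look and compute and a tool call to move; the robot and the scene stay as the last step left them, time stands still between calls to the robot, and variables do not carry over. Pictures are saved under pics/ and viewed, at most 10 in all, crops included, and the job is handed in when it is done.

Besides the shell and the picture viewer there is one more tool, called as a command line: name --argument value ..., lists and objects as JSON in quotes. arm_command: Moves the arm, as the interface text tells. Its arguments: {"type":"object","properties":{"moves":{"type":"array"},"fingers":{"type":"number"},"squeeze":{"type":"number"}},"required":["moves"]}

```bash
mkdir -p pics; ls
cat > h.py <<'E'
from bench import r
import numpy as np, cv2
from scipy.spatial.transform import Rotation as R
E
python3 - <<'E'
from h import *
for n in("side","top"):
    print(n,r.camera_info(n)); cv2.imwrite(f"pics/{n}1.png",cv2.cvtColor(r.camera(n),cv2.COLOR_RGB2BGR))
s=r.read_state(); print({k:np.round(v,3) for k,v in s.items()})
E
```

```text
pics
side {'fx': 370.99062216723325, 'fy': 370.99062216723325, 'cx': 314.1992661518954, 'cy': 195.6335761784036, 'origin': array([0.11832912, 0.89222434, 0.65280445]), 'attitude': array([-0.11598252,  0.44514872,  0.86166128, -0.21431403])}
top {'fx': 446.3613127656596, 'fy': 446.3613127656596, 'cx': 320.0928718135538, 'cy': 193.3185347988218, 'origin': array([0.39152547, 0.2902404 , 0.99853234]), 'attitude': array([ 0.02211355, -0.02849897, -0.69619221,  0.71694854])}
{'time': np.float64(0.1), 'joint_positions': array([ 1.2  ,  0.333, -0.065,  1.461,  0.022,  1.35 , -0.088]), 'joint_vel': array([-0.001, -0.004,  0.   , -0.002,  0.   ,  0.002,  0.001]), 'joint_torque': array([ 1.0000e-03, -6.2455e+01,  2.5000e-02, -3.9072e+01, -6.1000e-02,
        3.7000e-02,  0.0000e+00]), 'ee_pos': array([ 0.213, -0.587,  0.222]), 'eef_rot': array([ 0.985,  0.173, -0.   , -0.001]), 'ft_force': array([ 0.43 ,  0.392, -0.109]), 'torque': array([ 0.002,  0.027, -0.047]), 'grip_force': np.float64(0.0), 'width': np.float64(0.087)}
```

View pics/top1.png

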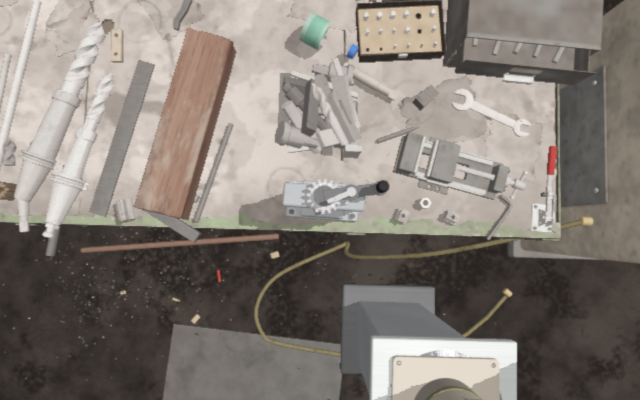

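View pics/side1.png

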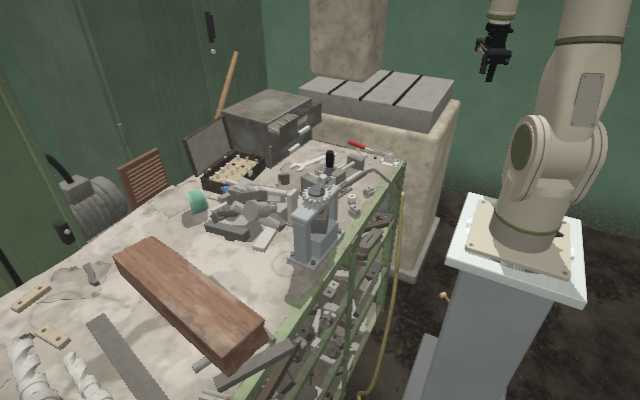

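The top view shows the press wheel near (323,195) and the knob at (382,186). The side view shows the knob at (330,158) and the wheel at (316,190). I'll zoom in on both.

```bash
cat >> h.py <<'E'
def ray(n,u,v):
    c=r.camera_info(n); d=np.array([(u-c['cx'])/c['fx'],-(v-c['cy'])/c['fy'],-1.]); return c['origin'],R.from_quat(c['attitude']).apply(d)
def atz(n,u,v,z):
    o,d=ray(n,u,v); return o+d*(z-o[2])/d[2]
def pix(n,p):
    c=r.camera_info(n); q=R.from_quat(c['attitude']).inv().apply(np.array(p)-c['origin']); return c['cx']+c['fx']*q[0]/-q[2], c['cy']+c['fy']*q[1]/q[2]
def crops(name,bt,bs):
    ims=[]
    for n,b in(("top",bt),("side",bs)):
        if b is None: continue
        im=r.camera(n)[b[1]:b[3],b[0]:b[2]]; ims.append(cv2.resize(im,(400,400*(b[3]-b[1])//(b[2]-b[0])),interpolation=cv2.INTER_CUBIC))
    h=max(i.shape[0] for i in ims); ims=[cv2.copyMakeBorder(i,0,h-i.shape[0],0,0,0) for i in ims]
    cv2.imwrite(name,cv2.cvtColor(np.hstack(ims),cv2.COLOR_RGB2BGR))
E
python3 - <<'E'
from h import *
crops("pics/c1.png",(275,165,405,225),(280,140,370,275))
im=r.camera("top")[160:230,270:410]; cv2.imwrite("pics/c2.png",cv2.cvtColor(cv2.resize(im,(800,400),interpolation=cv2.INTER_CUBIC),cv2.COLOR_RGB2BGR))
print(atz("top",382,186,.221),atz("top",322,195,.175))
E
```

```text
[0.46345001 0.17604146 0.221     ] [0.44767833 0.28004119 0.175     ]
```

View pics/c2.png

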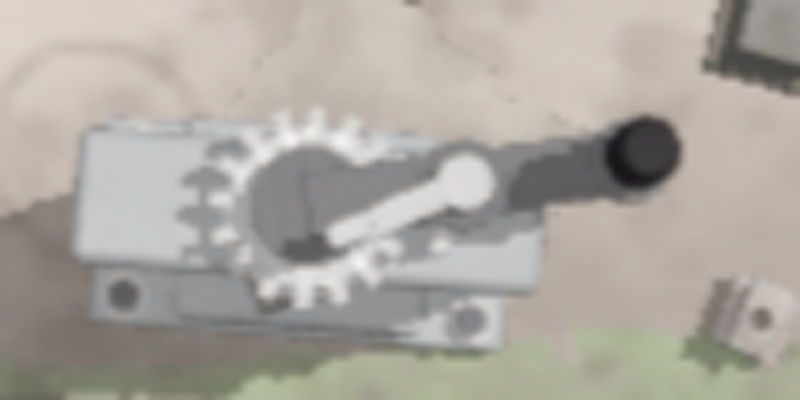

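View pics/c1.png

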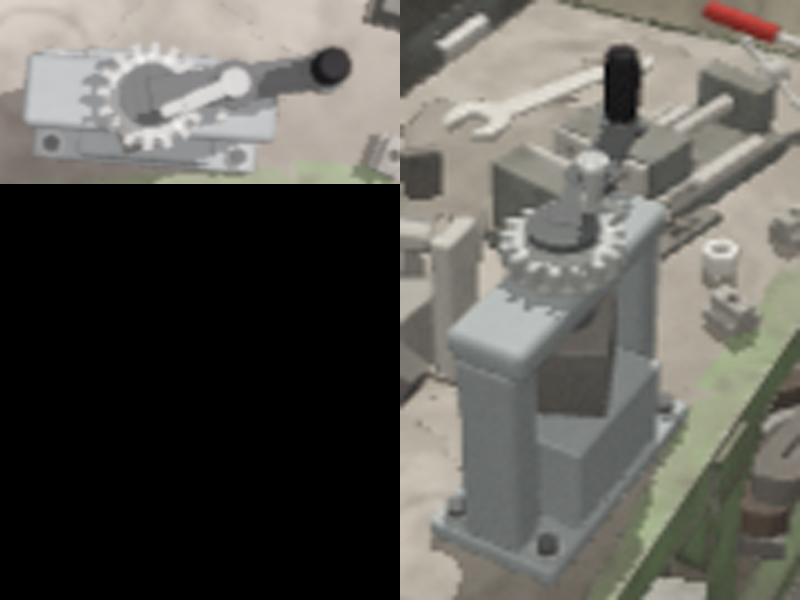

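Top crop: hub centre at about (305,203) in the crop, knob top at (643,152). The lever runs from its pivot at (467,182) to a dark tab near (305,247), on the robot's side, so it is set to loosen. The side crop shows the foot hidden behind the beam. Next I'll check this geometry against the stated sizes.

Run:
```python
from h import *
f=lambda u,v:(270+u/5.714,160+v/5.714)
k=atz("top",*f(643,152),.221); a=atz("top",*f(305,203),.175)
print("knob",k,"axis",a,np.linalg.norm((k-a)[:2]))
# side: knob mid at crop (622,85) -> px
ks=(280+(622-400)*90/400,140+85*90/400); print("side knob",atz("side",*ks,.203), "pred pix",pix("side",[k[0],k[1],.203]),ks)
hs=(280+(562-400)*90/400,140+228*90/400); print("side hub",atz("side",*hs,.175))
u=(k-a)[:2]/np.linalg.norm((k-a)[:2]); right=np.array([u[1],-u[0]])
print("u",u,"right",right)
for nm,p,z in(("pivot",a[:2]+.05*u,.185),("tab-loosen",a[:2]+.0105*u+.014*right,.207),("tab-tight",a[:2]+.0105*u-.014*right,.207)):
    q=pix("top",[*p,z]); print(nm,p,[(q[0]-270)*5.714,(q[1]-160)*5.714])
# press yaw from beam edge
e=atz("top",*f(530,290),.149)-atz("top",*f(75,258),.149); print("beam dir",e,np.degrees(np.arctan2(e[0],-e[1])),"handle dir",np.degrees(np.arctan2(u[0],-u[1])))
```

```text
knob [0.46242119 0.1750913  0.221     ] axis [0.44677799 0.27746634 0.175     ] 0.10356331021476829
side knob [0.46189591 0.17887291 0.203     ] pred pix (np.float64(330.4402549314442), np.float64(158.39470128616685)) (329.95, 159.125)
side hub [0.44549327 0.28052512 0.175     ]
u [ 0.15104961 -0.98852618] right [-0.98852618 -0.15104961]
pivot [0.45433047 0.22804004] [np.float64(460.5442990049023), np.float64(181.96472950795012)]
tab-loosen [0.43452465 0.26497213] [np.float64(345.8460056718417), np.float64(236.66700887116366)]
tab-tight [0.46220338 0.26920151] [np.float64(334.7093061054071), np.float64(147.58520787027396)]
beam dir [-0.00620249 -0.1518589   0.        ] -2.3388764830094844 handle dir 8.687757958440274
```

arm_command --moves '[0,0,-2.5,0,0,0,-2.5,0,0,0,-2,0]' --fingers 0

```text
time: 0.5
ee_pos: [0.213, -0.5876, 0.2941]
eef_rot: [0.985, 0.173, 0.0, 0.0]
ft_force: [-0.6, -0.4, 0.9]
width: 0.0743
grip_force: 0.0
```

arm_command --moves '[3.2,-1.84,0,0,3.2,-1.84,0,0,3.2,-1.84,0,0,3.2,-1.84,0,0,3.2,-1.84,0,0,3.2,-1.84,0,0,3.2,-1.84,0,0,3.2,-1.84,0,0,3.2,-1.84,0,0,3.2,-1.84,0,0,3.2,-1.84,0,0,3.2,-1.84,0,0]'

```text
time: 1.5
ee_pos: [0.4996, -0.2476, 0.2927]
eef_rot: [0.985, 0.173, 0.0, 0.0]
ft_force: [1.1, -0.6, 0.5]
width: 0.0017
grip_force: 0.0
```

arm_command --moves '[0.6,-4.05,0,0,0.6,-4.05,0,0,0.6,-4.05,0,0,0.6,-4.05,0,0,0.6,-4.05,0,0,0.6,-4.05,0,0,0.6,-4.05,0,0,0.6,-4.05,0,0,0.6,-4.05,0,0,0.6,-4.05,0,0,0.6,-4.05,0,0,0.6,-4.05,0,0]'

```text
time: 2.5
ee_pos: [0.3999, 0.2341, 0.2929]
eef_rot: [0.985, 0.173, 0.001, 0.0]
ft_force: [1.4, -0.3, -0.2]
width: 0.0004
grip_force: 0.0
```

arm_command --moves '[0,0,0,-7.1,0,0,0,-7.1,0,0,0,-7.1,0,0,0,-7.1,0,0,0,-7.1,0,0,0,-7.1,0,0,0,-7.1,0,0,0,-7.1,0,0,0,-7.1,0,0,0,-7.1,0,0,0,-7.1,0,0,0,-0.7]'

```text
time: 3.5
ee_pos: [0.4007, 0.2323, 0.2925]
eef_rot: [0.649, 0.761, -0.0, 0.0]
ft_force: [0.8, 0.5, -0.5]
width: 0.0007
grip_force: 0.0
```

arm_command --moves '[1.5,0.5,0,0,1.5,0.5,0,0,0,0,2,0,0,0,2,0,0,0,2,0,0,0,2,0,0,0,1.5,0,0,0,0.7,0,0,0,0,0]'

```text
time: 4.25
ee_pos: [0.4055, 0.263, 0.1893]
eef_rot: [0.652, 0.758, -0.001, -0.0]
ft_force: [-0.6, -0.3, -0.2]
width: 0.0004
grip_force: 0.0
```

Run:
```python
from h import *
crops("pics/c3.png",(285,155,395,225),(280,130,360,220))
s=r.read_state(); print(s['ee_pos'],s['ft_force'])
```

```text
[0.40639744 0.26369122 0.19119787] [-0.33713192 -0.76483243 -0.25561232]
```

View pics/c3.png

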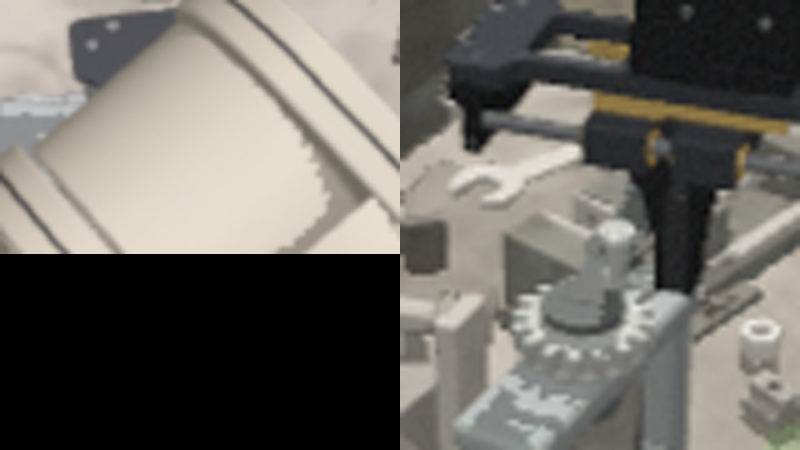

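Run:
```python
from h import *
g=lambda p:[round((p[0]-280)*5+400),round((p[1]-130)*5)]
for nm,p in dict(tcp=[.4064,.2637,.1912],pivot=[.4543,.228,.19],tabL=[.4345,.2655,.195],tabLtop=[.4345,.2655,.207],tabT=[.462,.2695,.207],hub=[.4465,.279,.175],knobtop=[.462,.176,.221]).items(): print(nm,g(pix("side",p)))
```

```text
tcp [677, 281]
pivot [618, 219]
tabL [619, 260]
tabLtop [619, 237]
tabT [561, 226]
hub [582, 304]
knobtop [653, 110]
```

arm_command --moves '[0,0.2,0,0,0,0.2,0,0,0,0.2,0,0,0,0.2,0,0,0,0.2,0,0,0,0,0,0]'

```text
time: 4.85
ee_pos: [0.4165, 0.265, 0.1906]
eef_rot: [0.651, 0.759, 0.0, -0.0]
ft_force: [-0.2, 0.6, 1.0]
width: 0.0006
grip_force: 0.0
```

arm_command --moves '[0,0.15,0,0,0,0.15,0,0,0,0.15,0,0,0,0.15,0,0]'

```text
time: 5.18
ee_pos: [0.4222, 0.2659, 0.1905]
eef_rot: [0.651, 0.759, 0.0, 0.0]
ft_force: [0.9, -0.2, -0.7]
width: 0.0005
grip_force: 0.0
```

arm_command --moves '[0,0.15,0,0,0,0.15,0,0,0,0.15,0,0]'

```text
time: 5.43
ee_pos: [0.4263, 0.2668, 0.1905]
eef_rot: [0.651, 0.759, -0.0, -0.0]
ft_force: [-1.8, 0.5, 0.2]
width: 0.0005
grip_force: 0.6
```

arm_command --moves '[0,0.15,0,0,0,0.15,0,0,0,0.15,0,0]'

```text
time: 5.68
ee_pos: [0.4311, 0.2672, 0.1905]
eef_rot: [0.651, 0.759, -0.0, 0.0]
ft_force: [-1.6, 0.8, 1.1]
width: 0.0006
grip_force: 0.3
```

arm_command --moves '[0,0.15,0,0,0,0.15,0,0,0,0.15,0,0]'

```text
time: 5.93
ee_pos: [0.4356, 0.2679, 0.1905]
eef_rot: [0.651, 0.759, 0.0, 0.0]
ft_force: [-0.3, -0.9, 0.4]
width: 0.0001
grip_force: 0.0
```

arm_command --moves '[0,0.15,0,0,0,0.15,0,0]'

```text
time: 6.1
ee_pos: [0.4386, 0.2683, 0.1905]
eef_rot: [0.651, 0.759, 0.0, 0.0]
ft_force: [-0.9, 0.1, 0.6]
width: 0.0004
grip_force: 0.0
```

arm_command --moves '[0,0.15,0,0,0,0.15,0,0,0,0.1,0,0]'

```text
time: 6.35
ee_pos: [0.4425, 0.269, 0.1905]
eef_rot: [0.651, 0.759, 0.0, 0.0]
ft_force: [0.0, -0.3, -0.8]
width: 0.0002
grip_force: 0.0
```

arm_command --moves '[0,0.15,0,0,0,0.15,0,0,0,0.0,0,0]'

```text
time: 6.6
ee_pos: [0.4452, 0.2694, 0.1904]
eef_rot: [0.651, 0.759, -0.0, -0.0]
ft_force: [-1.4, -1.2, 1.1]
width: 0.0001
grip_force: 0.6
```

Run:
```python
from h import *
im=r.camera("side")[150:210,290:370]; cv2.imwrite("pics/c4.png",cv2.cvtColor(cv2.resize(im,(720,540),interpolation=cv2.INTER_CUBIC),cv2.COLOR_RGB2BGR))
s=r.read_state(); print(s['ee_pos'],s['ft_force'])
```

```text
[0.4451306  0.26940856 0.19043704] [-1.78156592 -1.249258    0.71219855]
```

View pics/c4.png

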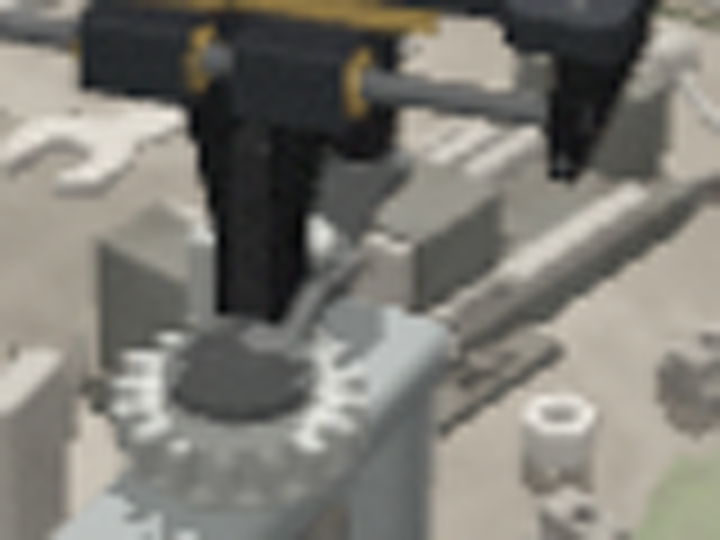

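The light tab now sits left of the finger at (200,260) in the crop, which is px (312,179). The prediction for tighten was (312,175), so the pawl has flipped. I'll back off, rise and go above the knob.

arm_command --moves '[0,-0.4,0,0,0,-0.8,0,0,0,0,-2,0,0,0,-2.5,0,0,0,-2.5,0,-2.3,0.35,0,0,-2.4,0.35,0,0,-2.4,0.35,0,0,-2.4,0.35,0,0,0,0,0,0]'

```text
time: 7.48
ee_pos: [0.4627, 0.171, 0.2604]
eef_rot: [0.654, 0.757, -0.001, 0.001]
ft_force: [-0.3, 0.1, -0.9]
width: 0.0004
grip_force: 0.0
```

arm_command --moves '[0,0,0,0,0,0,0,0]' --fingers 70 --squeeze 40

```text
time: 7.65
ee_pos: [0.461, 0.1766, 0.2607]
eef_rot: [0.651, 0.759, 0.0, 0.0]
ft_force: [-0.6, -0.1, -0.3]
width: 0.0075
grip_force: 0.0
```

Run:
```python
from h import *
im=r.camera("side")[125:205,290:370]; cv2.imwrite("pics/c5.png",cv2.cvtColor(cv2.resize(im,(600,600),interpolation=cv2.INTER_CUBIC),cv2.COLOR_RGB2BGR))
s=r.read_state(); print(s['ee_pos'],s['ft_force'],s['width'])
g=lambda p:[round((p[0]-290)*7.5),round((p[1]-125)*7.5)]
print(g(pix("side",[.4622,.1765,.221])),g(pix("side",[.4622,.1765,.191])),g(pix("side",s['ee_pos'])))
```

```text
[0.46092389 0.17702105 0.26066252] [-0.14398666 -0.13660624  0.06414688] 0.01072587080836994
[303, 204] [301, 284] [308, 94]
```

View pics/c5.png

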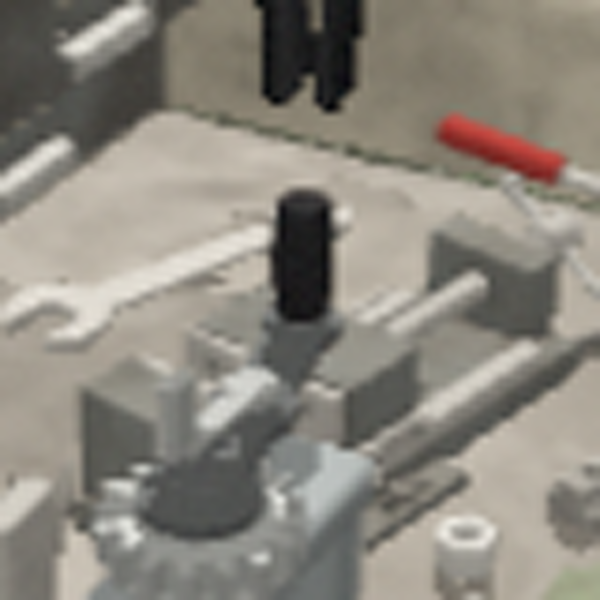

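The knob top is at (303,198) in the crop, matching the prediction of (303,204). The tab is at (175,400), on the tighten side. I'll open the fingers, descend and grip the knob.

arm_command --moves '[0,0,0,0,0,0,0,0,0,0,0,0,0,0,0,0,0,0,0,0,0,0,2,0,0,0,2,0,0,0,2,0,0,0,1.1,0,0,0,0.2,0,0,0,0,0]'

```text
time: 8.62
ee_pos: [0.4614, 0.1759, 0.1874]
eef_rot: [0.651, 0.759, -0.0, -0.0]
ft_force: [-0.1, 0.2, 0.4]
width: 0.0603
grip_force: 0.0
```

arm_command --moves '[0,0,0,0,0,0,0,0,0,0,0,0,0,0,0,0,0,0,0,0,0,0,0,0,0,0,0,0,0,0,0,0]' --fingers 20 --squeeze 30

```text
time: 9.28
ee_pos: [0.4616, 0.1759, 0.1876]
eef_rot: [0.651, 0.759, -0.0, 0.0]
ft_force: [0.1, -0.1, 1.2]
width: 0.0206
grip_force: 30.0
```

arm_command --moves '[0.01,-0.42,0,2.3,0.01,-0.42,0,2.3,0.01,-0.42,0,2.3,0.01,-0.42,0,2.3,0.01,-0.42,0,2.3,0.01,-0.42,0,2.3]'

```text
time: 9.78
ee_pos: [0.4375, 0.1755, 0.1877]
eef_rot: [0.738, 0.674, 0.001, 0.001]
ft_force: [6.9, 1.9, -4.6]
width: 0.021
grip_force: 30.0
```

arm_command --moves '[0,-0.2,0,1.1,0,-0.2,0,1.1,0,-0.2,0,1.1,0,-0.2,0,1.1]'

```text
time: 10.12
ee_pos: [0.4297, 0.1766, 0.1877]
eef_rot: [0.763, 0.646, 0.002, 0.0]
ft_force: [8.1, 3.0, -5.2]
width: 0.021
grip_force: 30.0
```

arm_command --moves '[0,-0.2,0,1.1,0,-0.2,0,1.1,0,-0.2,0,1.1,0,-0.2,0,1.1]'

```text
time: 10.45
ee_pos: [0.4219, 0.1783, 0.1878]
eef_rot: [0.788, 0.616, 0.002, 0.0]
ft_force: [8.2, 3.8, -6.2]
width: 0.0211
grip_force: 30.0
```

```bash
cat > t.py <<'E'
from h import *
import sys
A=np.array([.4465,.279])
s=r.read_state(); d=s['ee_pos'][:2]-A; u=d/np.linalg.norm(d); f=s['ft_force'][:2]; t=np.array([u[1],-u[0]])
x=R.from_quat(s['eef_rot']).apply([1,0,0]); 
print("t%.1f h=%.3f tool_h=%.3f Rad=%.4f Ft=%.2f Fr=%.2f Fz=%.1f"%(s['time'],-np.arctan2(u[0],-u[1])-.041,-np.arctan2(-x[0],x[1])-.041,np.linalg.norm(d),-f@t,f@u,s['ft_force'][2]))
E
python3 t.py
```

```text
t10.4 h=0.199 tool_h=0.202 Rad=0.1037 Ft=7.05 Fr=-5.64 Fz=-6.2
```

arm_command --moves '[0.05,-0.2,0.05,1.1,0.05,-0.2,0.05,1.1,0,-0.2,0,1.1,0,-0.2,0,1.1]'

```text
time: 10.78
ee_pos: [0.4151, 0.1804, 0.1876]
eef_rot: [0.811, 0.585, 0.002, 0.001]
ft_force: [7.2, -2.1, 3.2]
width: 0.0208
grip_force: 30.0
```

```bash
python3 t.py
```

```text
t10.8 h=0.267 tool_h=0.280 Rad=0.1034 Ft=7.44 Fr=-0.20 Fz=3.2
```

arm_command --moves '[0.01,-0.2,-0.03,1.1,0.01,-0.2,0,1.1,0.01,-0.2,0,1.1,0.01,-0.2,0,1.1]'

```text
time: 11.12
ee_pos: [0.4075, 0.1834, 0.1876]
eef_rot: [0.833, 0.553, 0.002, 0.001]
ft_force: [6.1, -2.5, 1.0]
width: 0.0213
grip_force: 30.0
```

```bash
python3 t.py
```

```text
t11.1 h=0.346 tool_h=0.357 Rad=0.1033 Ft=6.60 Fr=-0.03 Fz=1.0
```

arm_command --moves '[0.01,-0.2,0,1.1,0.01,-0.2,0,1.1,0.01,-0.2,0,1.1,0.01,-0.2,0,1.1]'

```text
time: 11.45
ee_pos: [0.4003, 0.1868, 0.1876]
eef_rot: [0.854, 0.521, 0.001, 0.001]
ft_force: [5.7, -2.5, 2.8]
width: 0.0213
grip_force: 30.0
```

```bash
python3 t.py
```

```text
t11.4 h=0.423 tool_h=0.434 Rad=0.1031 Ft=6.17 Fr=-0.34 Fz=2.8
```

arm_command --moves '[0.01,-0.2,0,1.1,0.01,-0.2,0,1.1,0.01,-0.2,0,1.1,0.01,-0.2,0,1.1]'

```text
time: 11.78
ee_pos: [0.3935, 0.1908, 0.1876]
eef_rot: [0.873, 0.488, 0.001, 0.001]
ft_force: [5.6, -4.0, 3.4]
width: 0.0209
grip_force: 30.0
```

```bash
python3 t.py
```

```text
t11.8 h=0.501 tool_h=0.511 Rad=0.1029 Ft=6.85 Fr=0.53 Fz=3.4
```

arm_command --moves '[0.01,-0.2,-0.03,1.1,0.01,-0.2,0,1.1,0.01,-0.2,0,1.1,0.01,-0.2,0,1.1]'

```text
time: 12.12
ee_pos: [0.3867, 0.1955, 0.1876]
eef_rot: [0.891, 0.454, 0.001, 0.001]
ft_force: [5.4, -4.4, 1.2]
width: 0.0206
grip_force: 30.0
```

```bash
python3 t.py
```

```text
t12.1 h=0.580 tool_h=0.587 Rad=0.1027 Ft=6.99 Fr=0.41 Fz=1.2
```

arm_command --moves '[0.03,0.84,0,-4.6,0.03,0.84,0,-4.6,0.03,0.84,0,-4.6,0.03,0.84,0,-4.6,0.03,0.84,0,-4.6,0.03,0.84,0,-4.6,0.03,0.84,0,-4.6]'

```text
time: 12.7
ee_pos: [0.4405, 0.1753, 0.1875]
eef_rot: [0.728, 0.685, -0.001, 0.001]
ft_force: [-2.9, -3.9, 7.3]
width: 0.0208
grip_force: 30.0
```

```bash
python3 t.py
```

```text
t12.7 h=0.017 tool_h=0.020 Rad=0.1039 Ft=-2.70 Fr=4.08 Fz=7.3
```

arm_command --moves '[0,0.84,-0.05,-4.6,0,0.84,0,-4.6,0.02,0.84,0,-4.6,0.02,0.84,0,-4.6,0.03,0.84,0,-4.6,0.03,0.84,0,-4.6,0.01,0.42,0,-2.3,0.01,0.21,0,-1.1]'

```text
time: 13.37
ee_pos: [0.4955, 0.1867, 0.1876]
eef_rot: [0.519, 0.855, -0.0, 0.0]
ft_force: [0.1, -2.6, 1.9]
width: 0.0209
grip_force: 30.0
```

```bash
python3 t.py
```

```text
t13.4 h=-0.529 tool_h=-0.519 Rad=0.1045 Ft=-1.16 Fr=2.32 Fz=1.9
```

arm_command --moves '[0.01,0.2,0,-1.1,0.01,0.2,0,-1.1,0.01,0.2,0,-1.1]'

```text
time: 13.62
ee_pos: [0.5003, 0.1895, 0.1877]
eef_rot: [0.495, 0.869, -0.0, 0.0]
ft_force: [0.9, -4.4, 1.4]
width: 0.0209
grip_force: 30.0
```

```bash
python3 t.py
```

```text
t13.6 h=-0.582 tool_h=-0.576 Rad=0.1044 Ft=-1.47 Fr=4.20 Fz=1.4
```

arm_command --moves '[-0.04,0.2,0,-1.1,0,0.2,0,-1.1,0,0.1,0,-0.5]'

```text
time: 13.87
ee_pos: [0.5048, 0.1924, 0.1877]
eef_rot: [0.474, 0.881, -0.0, 0.0]
ft_force: [1.1, -4.9, 1.7]
width: 0.021
grip_force: 30.0
```

```bash
python3 t.py
```

```text
t13.9 h=-0.633 tool_h=-0.624 Rad=0.1044 Ft=-1.84 Fr=4.71 Fz=1.7
```

arm_command --moves '[-0.05,-0.2,0,1.1,0,-0.2,0,1.1,0,-0.2,0,1.1,0,-0.2,0,1.1]'

```text
time: 14.2
ee_pos: [0.4984, 0.1884, 0.1878]
eef_rot: [0.509, 0.861, 0.001, 0.001]
ft_force: [7.1, 0.3, -3.3]
width: 0.0211
grip_force: 30.0
```

```bash
python3 t.py
```

```text
t14.2 h=-0.561 tool_h=-0.544 Rad=0.1044 Ft=6.33 Fr=3.25 Fz=-3.3
```

arm_command --moves '[0,-0.2,0,1.1,0,-0.2,0,1.1]'

```text
time: 14.37
ee_pos: [0.4949, 0.1865, 0.1877]
eef_rot: [0.525, 0.851, 0.001, 0.001]
ft_force: [7.2, 0.6, -4.2]
width: 0.0213
grip_force: 30.0
```

```bash
python3 t.py
```

```text
t14.4 h=-0.523 tool_h=-0.505 Rad=0.1044 Ft=6.71 Fr=2.78 Fz=-4.2
```

arm_command --moves '[-0.03,-0.2,0.03,1.1,0,-0.2,0,1.1,0,-0.2,0,1.1,0,-0.2,0,1.1]'

```text
time: 14.7
ee_pos: [0.4879, 0.1831, 0.1877]
eef_rot: [0.558, 0.83, 0.001, 0.001]
ft_force: [7.0, 0.0, -1.6]
width: 0.0212
grip_force: 30.0
```

```bash
python3 t.py
```

```text
t14.7 h=-0.448 tool_h=-0.429 Rad=0.1044 Ft=6.49 Fr=2.75 Fz=-1.6
```

arm_command --moves '[-0.03,-0.2,0,1.1,0,-0.2,0,1.1,0,-0.2,0,1.1,0,-0.2,0,1.1]'

```text
time: 15.03
ee_pos: [0.4804, 0.1803, 0.1877]
eef_rot: [0.589, 0.808, 0.002, 0.0]
ft_force: [6.7, 2.3, -1.9]
width: 0.0212
grip_force: 30.0
```

```bash
python3 t.py
```

```text
t15.0 h=-0.372 tool_h=-0.352 Rad=0.1044 Ft=7.06 Fr=0.03 Fz=-1.9
```

arm_command --moves '[0,-0.2,0,1.1,0,-0.2,0,1.1,0,-0.2,0,1.1,0,-0.2,0,1.1]'

```text
time: 15.37
ee_pos: [0.4727, 0.178, 0.1877]
eef_rot: [0.62, 0.785, 0.001, 0.0]
ft_force: [7.2, 2.1, -2.7]
width: 0.0213
grip_force: 30.0
```

```bash
python3 t.py
```

```text
t15.4 h=-0.295 tool_h=-0.275 Rad=0.1044 Ft=7.52 Fr=-0.25 Fz=-2.7
```

arm_command --moves '[0,-0.2,0,1.1,0,-0.2,0,1.1,0,-0.2,0,1.1]'

```text
time: 15.62
ee_pos: [0.4669, 0.1767, 0.1877]
eef_rot: [0.642, 0.767, 0.002, 0.0]
ft_force: [7.0, 1.9, -3.2]
width: 0.0214
grip_force: 30.0
```

```bash
python3 t.py
```

```text
t15.6 h=-0.238 tool_h=-0.218 Rad=0.1043 Ft=7.25 Fr=-0.48 Fz=-3.2
```

arm_command --moves '[0.01,-0.2,0.02,1.1,0,-0.2,0,1.1,0,-0.2,0,1.1,0,-0.2,0,1.1]'

```text
time: 15.95
ee_pos: [0.4591, 0.1756, 0.1877]
eef_rot: [0.671, 0.741, 0.002, 0.0]
ft_force: [6.8, 1.2, -1.1]
width: 0.0211
grip_force: 30.0
```

```bash
python3 t.py
```

```text
t15.9 h=-0.163 tool_h=-0.141 Rad=0.1042 Ft=6.86 Fr=-0.41 Fz=-1.1
```

arm_command --moves '[0.01,-0.2,0,1.1,0,-0.2,0,1.1,0,-0.2,0,1.1,0,-0.2,0,1.1]'

```text
time: 16.28
ee_pos: [0.4512, 0.175, 0.1877]
eef_rot: [0.699, 0.715, 0.002, 0.0]
ft_force: [7.7, 1.1, -0.8]
width: 0.021
grip_force: 30.0
```

```bash
python3 t.py
```

```text
t16.3 h=-0.086 tool_h=-0.064 Rad=0.1041 Ft=7.70 Fr=-0.77 Fz=-0.8
```

arm_command --moves '[0.01,-0.2,0,1.1,0,-0.2,0,1.1,0,-0.2,0,1.1]'

```text
time: 16.53
ee_pos: [0.4452, 0.175, 0.1876]
eef_rot: [0.719, 0.695, 0.002, 0.0]
ft_force: [6.8, 0.9, -1.0]
width: 0.0212
grip_force: 30.0
```

```bash
python3 t.py
```

```text
t16.5 h=-0.028 tool_h=-0.006 Rad=0.1040 Ft=6.77 Fr=-0.96 Fz=-1.0
```

arm_command --moves '[0.02,-0.2,0,1.1,0.01,-0.2,0,1.1,0,-0.2,0,1.1,0,-0.2,0,1.1]'

```text
time: 16.87
ee_pos: [0.4374, 0.1755, 0.1877]
eef_rot: [0.746, 0.667, 0.002, 0.001]
ft_force: [8.2, -0.7, -1.1]
width: 0.0215
grip_force: 30.0
```

```bash
python3 t.py
```

```text
t16.9 h=0.047 tool_h=0.071 Rad=0.1039 Ft=8.19 Fr=-0.03 Fz=-1.1
```

arm_command --moves '[0.01,-0.1,0,0.55,0,-0.1,0,0.55,0,-0.1,0,0.55,0,-0.1,0,0.55]'

```text
time: 17.2
ee_pos: [0.4336, 0.176, 0.1877]
eef_rot: [0.758, 0.652, 0.002, 0.001]
ft_force: [8.4, -0.6, -1.4]
width: 0.0211
grip_force: 30.0
```

```bash
python3 t.py
```

```text
t17.2 h=0.083 tool_h=0.109 Rad=0.1038 Ft=8.41 Fr=-0.48 Fz=-1.4
```

arm_command --moves '[0.01,-0.1,0,0.55,0,-0.1,0,0.55,0,-0.1,0,0.55]'

```text
time: 17.45
ee_pos: [0.4308, 0.1764, 0.1877]
eef_rot: [0.767, 0.641, 0.002, 0.001]
ft_force: [9.3, -1.3, -2.0]
width: 0.0212
grip_force: 30.0
```

```bash
python3 t.py
```

```text
t17.4 h=0.111 tool_h=0.138 Rad=0.1038 Ft=9.34 Fr=-0.15 Fz=-2.0
```

arm_command --moves '[0,-0.1,0,0.55,0,-0.1,0,0.55]'

```text
time: 17.62
ee_pos: [0.4289, 0.1768, 0.1877]
eef_rot: [0.774, 0.634, 0.002, 0.001]
ft_force: [10.5, -0.8, -1.4]
width: 0.0212
grip_force: 30.0
```

```bash
python3 t.py
```

```text
t17.6 h=0.130 tool_h=0.157 Rad=0.1037 Ft=10.49 Fr=-1.01 Fz=-1.4
```

Ft is about 10.5 N, against about 7.0 N before contact, so the target is reached. I'll relieve the push, open the fingers and withdraw.

arm_command --moves '[0,0.1,0,0,0,0.1,0,0,0,0,0,0]'

```text
time: 17.87
ee_pos: [0.4302, 0.1765, 0.1876]
eef_rot: [0.773, 0.634, 0.001, 0.0]
ft_force: [6.5, -1.0, 1.1]
width: 0.021
grip_force: 30.0
```

arm_command --moves '[0,0,0,0,0,0,0,0,0,0,0,0,0,0,0,0,0,0,0,0,0,0,0,0,0,0,0,0,0,0,0,0]' --fingers 60

```text
time: 18.53
ee_pos: [0.4295, 0.1761, 0.1871]
eef_rot: [0.773, 0.635, -0.0, -0.0]
ft_force: [0.1, 0.7, -0.1]
width: 0.0514
grip_force: 0.0
```

arm_command --moves '[0,0,-1,0,0,0,-2,0,0,0,-2.5,0,0,0,-2.5,0,0,0,-2,0,0,0,0,0]'

```text
time: 19.03
ee_pos: [0.4309, 0.177, 0.2917]
eef_rot: [0.773, 0.635, 0.003, 0.001]
ft_force: [0.4, 0.5, 0.6]
width: 0.0521
grip_force: 0.0
```

Run:
```python
from h import *
im=r.camera("side")[125:205,290:370]; cv2.imwrite("pics/c6.png",cv2.cvtColor(cv2.resize(im,(600,600),interpolation=cv2.INTER_CUBIC),cv2.COLOR_RGB2BGR))
s=r.read_state(); print(s['ee_pos'],s['ft_force'],s['width'])
```

```text
[0.43046796 0.17665294 0.28963787] [ 0.2849745   0.26095682 -0.15259084] 0.052016387161207656
```

View pics/c6.png

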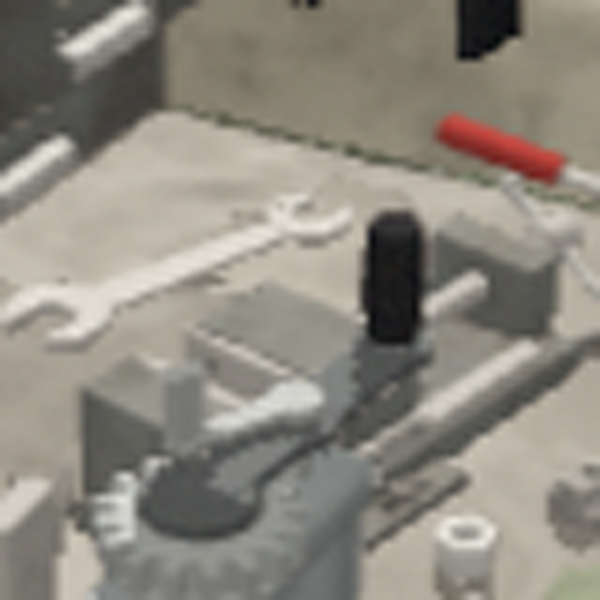

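The gripper is clear of the knob at (395,270). The tab at (183,400) is still on the tighten side of the handle. Handing in.

```bash
python3 -c "
from h import *
print(r.close_job())"
```

```text
the job is handed in; nothing more can be done
None
```

The pawl is flipped to tighten, the block is clamped at about 10.5 N at the knob (roughly 58 N on the block, estimated from the knob force), the gripper is clear, and the job was handed in at about 19 s; the hand-in returned no verdict.

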